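# Fit the colour-coded filter capsules to their vacuum stands

### The job

Get the solvent filtration ready: take the blue, yellow and red filter capsules one by one and push each fully home on the tapered spigot of the stand of its own colour, so that it sits flat on the coloured disc and stays there by itself. Leave the grey used capsule, the bottle and the tissue box where they stand.

Things in the scene. Friction and masses are not known exactly. Their poses are not given: they have to be found in the camera images.
- filter_blue: loose filter capsule with a blue top and a blue band, 40-70 g, standing upright. White round body 66 mm tall: skirt 38 mm across up to 42 mm height, head 44 mm across from 42 to 66 mm (grip it here; its uppermost 10 mm are blue). Its underside has a round bore 25 mm across and 42 mm deep. Origin: centre of the underside, z up the axis.
- filter_yellow: loose filter capsule with a yellow top and a yellow band, 40-70 g, standing upright. White round body 66 mm tall: skirt 38 mm across up to 42 mm height, head 44 mm across from 42 to 66 mm (grip it here; its uppermost 10 mm are yellow). Its underside has a round bore 25 mm across and 42 mm deep. Origin: centre of the underside, z up the axis.
- filter_red: loose filter capsule with a red top and a red band, 40-70 g, standing upright. White round body 66 mm tall: skirt 38 mm across up to 42 mm height, head 44 mm across from 42 to 66 mm (grip it here; its uppermost 10 mm are red). Its underside has a round bore 25 mm across and 42 mm deep. Origin: centre of the underside, z up the axis.
- stand_blue: fixed vacuum stand: steel base 76 mm across with a blue disc, 68 mm across, flat top 22 mm above the bench. On the disc a grey split taper of 4 springy prongs, 40 mm tall, 28 mm across at its foot, 22 at 26 mm height, nose 11. A capsule laid on stops about 10 mm above the disc; a 10-15 N push seats it, held by friction. Small nipple at +x. Origin: centre of underside, z up.
- stand_yellow: fixed vacuum stand: steel base 76 mm across with a yellow disc, 68 mm across, flat top 22 mm above the bench. On the disc a grey split taper of 4 springy prongs, 40 mm tall, 28 mm across at its foot, 22 at 26 mm height, nose 11. A capsule laid on stops about 10 mm above the disc; a 10-15 N push seats it, held by friction. Small nipple at +x. Origin: centre of underside, z up.
- stand_red: fixed vacuum stand: steel base 76 mm across with a red disc, 68 mm across, flat top 22 mm above the bench. On the disc a grey split taper of 4 springy prongs, 40 mm tall, 28 mm across at its foot, 22 at 26 mm height, nose 11. A capsule laid on stops about 10 mm above the disc; a 10-15 N push seats it, held by friction. Small nipple at +x. Origin: centre of underside, z up.
- filter_grey: used filter capsule with a grey top and band, otherwise the same shape and size; stays where it is. Origin: centre of the underside, z up.
- bottle: amber reagent bottle with a black cap, 68 mm across, 150 mm tall, standing on the bench; bystander. Origin: centre of the underside.
- tissues: white and green tissue box 110 x 110 x 80 mm; bystander. Origin: centre of the underside.
There are look-alikes about, which are no part of the job. What is shaped like the stand_red but purple or turquoise is not meant. What is shaped like the filter_blue but black is not meant.

How it is judged:
At the end, for the whole second after the job is handed in: Each coloured capsule sits on the spigot of its own colour: centred within 6 mm, its underside no more than 3.5 mm above the disc, upright within 7 degrees, at rest and released; the grey capsule, the bottle and the tissue box are upright and within 25 mm of where they began (horizontal distance between filter_blue and stand_blue below 0.006 m and z of filter_blue in the frame of stand_blue between 0.019 and 0.0255 m and angle between each of filter_blue, filter_yellow, filter_red's own z axis and vertical below 0.13 rad and linear speed of each of filter_blue, filter_yellow, filter_red below 0.02 m/s and horizontal distance between filter_yellow and stand_yellow below 0.006 m and z of filter_yellow in the frame of stand_yellow between 0.019 and 0.0255 m and horizontal distance between filter_red and stand_red below 0.006 m and z of filter_red in the frame of stand_red between 0.019 and 0.0255 m and distance of each of filter_grey, bottle, tissues from where it was at the start of the episode below 0.025 m and angle between each of filter_grey, bottle, tissues's own z axis and vertical below 0.15 rad); the robot touches nothing.
It fails at once if the grey capsule, the bottle or the tissue box is moved more than 25 mm or tipped over (distance of any of filter_grey, bottle, tissues from where it was at the start of the episode above 0.025 m or angle between any of filter_grey, bottle, tissues's own z axis and vertical above 0.5 rad).
It also fails if it takes over 96 s, if anything falls off the work surface, if the arm or the gripper's body presses on something with over 40 N, if the wrist force passes 120 N, or if a joint passes its speed limit or range.

### The arm

A 7-joint arm with a two-finger parallel gripper is mounted at the origin on the work surface. World frame = base frame: x ahead of the robot, y to its left, z up, the work surface at z = 0. Lengths are in m, angles in rad, forces in N, time in s.
With the tool pointing down it reaches from about 0.425 to 0.875 m from the base axis. Payload 4.7 kg.
Tool frame: the origin (TCP) lies between the finger pads; the fingertips stand 8 mm ahead of it and the grasp point (between the pads) lies 11 mm behind it; z points along the fingers, y is the direction in which the jaws open and shut (so a half turn about z gives the same grasp; the last joint's range is limited). The gripper opens to 87 mm and grips with 3 to 60 N. Pads are 19 mm wide; open, the fingers measure 117 mm over their backs; the gripper's body (75 mm by 190 mm) begins 51 mm behind the grasp point.
Start: joints at [1.259, 0.321, -0.07, 1.45, 0.023, 1.371, -0.057], TCP at [0.208, -0.616, 0.231] pointing down, gripper open.
Joint ranges: [-2.86, 2.86], [-0.3, 2.09], [-1.38, 1.24], [0.06, 2.45], [-1.56, 4.7], [0.09, 2.05], [-2.69, 2.69]. Speed limits (rad/s): [2.57, 2.57, 3.14, 3.14, 3.14, 3.14, 3.14].

### API

Orientations are given as a rotation vector (axis times angle).
In Python, from bench import ctrl, optics, ticket gives the robot as it stands.
- The arm moves only by the tool play_rows, never from a script. Its argument "motion" is a list of rows, each a list of 5 numbers: the closure, from 0 (fully open) to 1 (shut), then the shift along the tool's x, y, z in cm, then the turn about the tool's z in rad. In form: [[jaw, tx, ty, tz, spin], ...]. A call has 1 to 20 rows; each row shifts and turns the commanded pose from where the row before left it, along the tool's axes as they then stand; what a row does not reach is not made up. A row lasts 1/8 s, in which the tool goes at most 62.5 mm and 10.7 degrees, less where a joint would pass 70% of its speed; a pose out of reach is approached as far as the arm can. A call is refused whole if a number of a shift passes 6.25 or a number of a turn 0.188, either way. A call with a gripper value outside its range is refused whole. The fingers move at their own pace and stop on an object; "force" is the grip in N (left out, the last holds). Time passes only in rows, so rows that do not move let the fingers close. It gives the time, the measured TCP pose, the force and the opening at its end, in the units of the state.
- ctrl.get_state(): the state, without advancing time (a new reading comes with each control period).
- optics.get_image(name): name is "scene" or "top" or "wrist"; returns the picture (480x640x3 uint8, red, green, blue); there is no depth.
- optics.calibration(name): a dict with "K" (3x3 intrinsics, pixels), "pose" (4x4, takes a point from camera to world coordinates); the wrist camera has in their place "hand_eye" (4x4, takes a point from camera to tool coordinates, whose origin is the TCP and whose axes are the flange's). Camera axes: x right, y down, z forward; pixel columns grow to the right and rows downward; lengths in m; the calibration is good to about 2 mm. A picture is of the moment at which its call begins: read the wrist's pose just before it. calibration takes no time and is no camera call.
- ticket.close_job(): hands the job in, once; it reports no verdict.
The state is a dict: "time": time; "joint_positions": joint angles; "qd": joint speeds; "joint_torque": joint torques, N m; "position": TCP position; "tool_rot": TCP orientation; "ft_force": force on the tool from outside, world axes, zero at the start; "torque": the same for the moment, N m; "grip_width": opening from 0.0 (shut) to 1.0 (fully open).
Only numpy, scipy, OpenCV 4.12 (cv2) and the standard library are available. Lean on these libraries where they do the work, as an engineer would, in place of code of your own. Each camera call takes 0.05 s, during which the arm holds its last target.

## Working session

There is one attempt and no reset: what is moved stays moved. The work goes in short steps, Python scripts to look and compute and a tool call to move; the robot and the scene stay as the last step left them, time stands still between calls to the robot, and variables do not carry over. Pictures are saved under pics/ and viewed, and the job is handed in when it is done.

Besides the shell and the picture viewer there is one more tool, called after ">>>" as name([rows], argument=value, ...), one row to a line, values as JSON. play_rows: Moves the arm, as the interface text tells. Its arguments: {"type":"object","properties":{"motion":{"type":"array"},"force":{"type":"number"}},"required":["motion"]}

```bash
mkdir -p pics; ls; python3 - <<'E'
from bench import ctrl,optics
import cv2,numpy as np
s=ctrl.get_state();print({k:np.round(v,3).tolist() for k,v in s.items()})
for n in ["scene","top","wrist"]:
    im=optics.get_image(n);cv2.imwrite(f"pics/{n}0.png",im[:,:,::-1])
    c=optics.calibration(n);print(n,{k:np.round(v,4).tolist() for k,v in c.items()})
E
```

```text
pics
{'time': 0.0, 'joint_positions': [1.259, 0.322, -0.07, 1.452, 0.023, 1.371, -0.057], 'qd': [-0.001, -0.0, -0.0, -0.001, 0.0, 0.001, -0.001], 'joint_torque': [0.001, -49.128, -0.404, -31.253, -0.064, 0.044, 0.0], 'position': [0.208, -0.615, 0.229], 'tool_rot': [-3.098, -0.509, 0.001], 'ft_force': [-0.016, 0.028, 0.134], 'torque': [-0.019, 0.022, 0.022], 'grip_width': 0.996}
scene {'K': [[458.2104, 0.0, 308.5826], [0.0, 458.2104, 237.9751], [0.0, 0.0, 1.0]], 'pose': [[0.7684, 0.3935, -0.5047, 1.1249], [0.6399, -0.4795, 0.6005, -0.645], [-0.0057, -0.7844, -0.6202, 0.6999], [0.0, 0.0, 0.0, 1.0]]}
top {'K': [[617.3841, 0.0, 329.2176], [0.0, 617.3841, 233.4888], [0.0, 0.0, 1.0]], 'pose': [[0.013, -0.991, 0.1329, 0.3875], [-0.9998, -0.0111, 0.0145, -0.0233], [-0.0129, -0.1331, -0.991, 1.3745], [0.0, 0.0, 0.0, 1.0]]}
wrist {'K': [[378.8631, 0.0, 319.3051], [0.0, 378.8631, 238.4929], [0.0, 0.0, 1.0]], 'hand_eye': [[-0.0003, -0.9633, -0.2684, 0.0738], [1.0, -0.0007, 0.0014, 0.0002], [-0.0015, -0.2684, 0.9633, -0.1541], [0.0, 0.0, 0.0, 1.0]]}
```

View pics/top0.png

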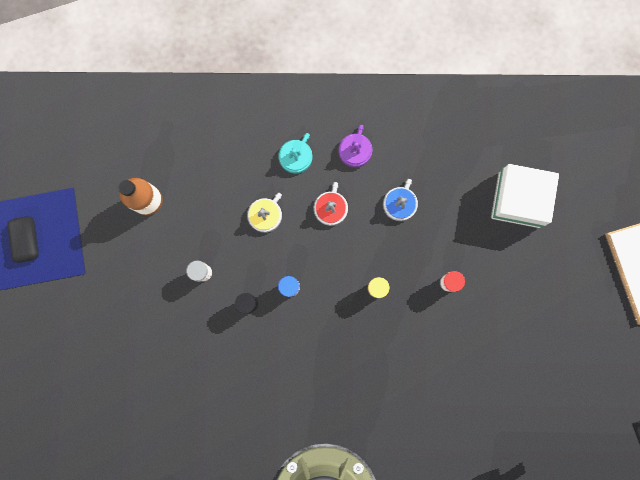

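View pics/scene0.png

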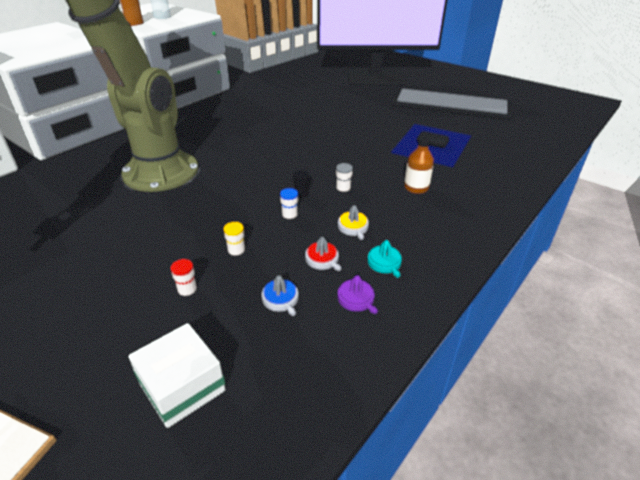

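View pics/wrist0.png

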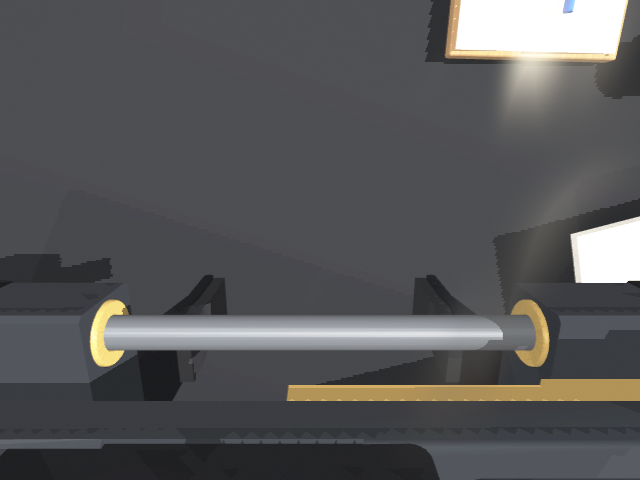

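The top view shows the capsules blue (289,287), yellow (379,288) and red (453,281), with black at (247,303) and grey at (200,271). The stands are yellow (265,215), red (331,208) and blue (400,203). Turquoise and purple lie farther out. Next I'll measure from both fixed views.

```bash
cat > h.py <<'E'
from bench import ctrl,optics
import cv2,numpy as np
from scipy.spatial.transform import Rotation as R
RNG={'blue':[(105,125)],'yellow':[(22,35)],'red':[(0,8),(172,180)]}
def masks(im,c,s=120,v=70):
    h=cv2.cvtColor(im,cv2.COLOR_RGB2HSV);m=0
    for a,b in RNG[c]: m=m|cv2.inRange(h,(a,s,v),(b,255,255))
    return m
def blobs(m,amin=60):
    n,l,st,ce=cv2.connectedComponentsWithStats(m,connectivity=8)
    return [(st[i,4],ce[i],st[i,:4],(l==i).astype(np.uint8)) for i in range(1,n) if st[i,4]>=amin]
def ray(n,uv,tool=None):
    c=optics.calibration(n)
    T=c['pose'] if 'pose' in c else tool@c['hand_eye']
    T=np.array(T);d=np.linalg.inv(np.array(c['K']))@[uv[0],uv[1],1]
    return T[:3,3],T[:3,:3]@d
def onz(n,uv,z,tool=None):
    o,d=ray(n,uv,tool);return o+d*(z-o[2])/d[2]
def toolT():
    s=ctrl.get_state();T=np.eye(4);T[:3,:3]=R.from_rotvec(s['tool_rot']).as_matrix();T[:3,3]=s['position'];return T
def hullc(b):
    # ellipse centre of the blob hull
    cs,_=cv2.findContours(b,cv2.RETR_EXTERNAL,cv2.CHAIN_APPROX_NONE)
    p=cv2.convexHull(np.vstack(cs));e=cv2.fitEllipse(p);return e
E
python3 - <<'E'
from h import *
for n in ['top','scene']:
    im=optics.get_image(n)
    for c in RNG:
        for a,ce,bb,b in blobs(masks(im,c)):
            e=hullc(b)
            print(n,c,a,np.round(ce,1),bb,'ell',np.round(e[0],1),np.round(e[1],1),'z66',np.round(onz(n,e[0],.066),3)[:2],'z22',np.round(onz(n,e[0],.022),3)[:2])
E
```

```text
top blue 5785 [ 42.7 238.9] [  0 188  85 102] ell [ 35.9 239.6] [ 98.8 138.7] z66 [0.543 0.626] z22 [0.548 0.648]
top blue 594 [400.2 203.1] [386 189  29  29] ell [400.4 202.8] [29.3 29.7] z66 [ 0.631 -0.156] z22 [ 0.64  -0.161]
top blue 343 [288.  285.8] [278 276  21  21] ell [288.1 285.8] [20.3 21. ] z66 [0.45  0.082] z22 [0.452 0.085]
top yellow 105 [256.  219.1] [250 212  15  14] ell [257.2 218.2] [12.2 15.2] z66 [0.594 0.151] z22 [0.601 0.157]
top red 596 [330.2 207.5] [316 193  29  30] ell [330.3 207.3] [29.  29.6] z66 [ 0.62  -0.006] z22 [ 0.628 -0.005]
top red 347 [454.1 280.8] [444 271  21  21] ell [454.1 280.8] [20.4 21.1] z66 [ 0.465 -0.269] z22 [ 0.468 -0.277]
scene blue 3831 [464.6  33.9] [394   0 108  71] ell [455.4  35.2] [ 77.  124.9] z66 [0.128 1.701] z22 [0.058 1.864]
scene blue 1488 [433.8 144.3] [391 124  80  44] ell [430.7 145.2] [43.9 82.6] z66 [0.605 0.544] z22 [0.569 0.627]
scene blue 11734 [457.1 347.1] [337 144 254 336] ell [303.3 563.1] [  43.7 1073.7] z66 [ 0.999 -0.509] z22 [ 0.99  -0.499]
scene blue 197 [288.5 192.8] [279 187  20  13] ell [288.5 192.9] [12.3 19.3] z66 [0.451 0.079] z22 [0.404 0.129]
scene blue 511 [279.4 292.1] [264 279  32  25] ell [279.2 290.5] [25.6 32.8] z66 [ 0.67  -0.194] z22 [ 0.639 -0.163]
scene yellow 305 [352.8 220.4] [340 211  27  18] ell [352.9 219.1] [18.6 27.1] z66 [0.644 0.09 ] z22 [0.611 0.141]
scene yellow 253 [233. 228.] [223 221  21  15] ell [233. 228.] [14.6 21.3] z66 [ 0.451 -0.113] z22 [ 0.404 -0.076]
scene red 368 [321.6 252.5] [308 242  29  20] ell [321.6 250.8] [21.7 29.3] z66 [ 0.659 -0.048] z22 [ 0.627 -0.006]
scene red 321 [181.3 266.3] [170 258  24  18] ell [181.3 266.4] [16.7 24. ] z66 [ 0.466 -0.272] z22 [ 0.42  -0.246]
```

```bash
python3 - <<'E'
from h import *
im=optics.get_image('top'); print(cv2.cvtColor(im,cv2.COLOR_RGB2HSV)[[215,205,288],[255,265,379]])
RNG['yellow']=[(22,35)]
for a,ce,bb,b in blobs(masks(im,'yellow',70)):
    e=hullc(b);print(a,bb,np.round(e[0],1),np.round(e[1],1),np.round(onz('top',e[0],.066),3),np.round(onz('top',e[0],.022),3))
T=toolT();print(np.round(T,3))
E
```

```text
[[ 25 140 238]
 [ 30 106 247]
 [ 30 105 247]]
625 [249 200  30  30] [263.5 214.3] [29.5 29.9] [0.603 0.138 0.066] [0.61  0.143 0.022]
352 [368 277  22  21] [378.5 287.1] [20.4 21.3] [ 0.45  -0.11   0.066] [ 0.452 -0.113  0.022]
[[ 0.947  0.32  -0.     0.208]
 [ 0.32  -0.947  0.001 -0.616]
 [-0.    -0.001 -1.     0.23 ]
 [ 0.     0.     0.     1.   ]]
```

>>> play_rows([
  [0,0,0,0,-0.178],
  [0,0,0,0,-0.178],
  [0,0,0,0,-0.178],
  [0,0,0,0,-0.178],
  [0,0,0,0,-0.178],
  [0,0,0,0,-0.178],
  [0,0,0,0,-0.178],
  [0,3.4,2.5,0,0],
  [0,3.4,2.5,0,0],
  [0,3.4,2.5,0,0],
  [0,3.4,2.5,0,0],
  [0,3.5,2.6,0,0],
  [0,3.5,2.6,0,0],
  [0,3.5,2.6,0,0],
  [0,3.5,2.6,0,0],
  [0,3.5,2.6,0,0],
  [0,3.5,2.6,0,0],
  [0,0,0,0,0],
  [0,0,0,0,0],
  [0,0,0,0,0],
])

```text
time: 2.8
position: [0.4628, -0.271, 0.2304]
tool_rot: [-2.223, -2.22, 0.001]
ft_force: [0.1, -0.2, -0.2]
grip_width: 0.997
```

```bash
cat > w.py <<'E'
import sys
from h import *
RNG['yellow']=[(22,35)]
def look(c,z,name):
    T=toolT();im=optics.get_image('wrist');cv2.imwrite(f"pics/{name}.png",im[:,:,::-1])
    s=ctrl.get_state()
    print('t',round(s['time'],2),'tcp',np.round(T[:3,3],4),'x',np.round(T[:3,0],3),'tilt z',np.round(T[:3,2],3),'q7',np.round(s['joint_positions'],2),'f',np.round(s['ft_force'],1),'w',round(s['grip_width'],3))
    for a,ce,bb,b in blobs(masks(im,c,70),300):
        e=hullc(b);p=onz('wrist',e[0],z,T)
        print(a,bb,np.round(e[0],1),np.round(e[1],1),'P',np.round(p,4),'move tool cm',np.round(T[:3,:3].T@(p-T[:3,3])*100,2), 'diam mm', np.round(np.array(e[1])/378.9*np.linalg.norm(p-ray('wrist',e[0],T)[0])*1000,1))
look(sys.argv[1],float(sys.argv[2]),sys.argv[3])
E
python3 w.py red .066 w1
```

```text
t 2.85 tcp [ 0.4628 -0.271   0.2304] x [ 0.001  1.    -0.   ] tilt z [-0.001 -0.    -1.   ] q7 [ 0.97  0.11 -0.53  1.72  0.06  1.33  0.43] f [ 0.7 -0.2  0.3] w 1.001
2937 [296 190  75  67] [332.2 215.7] [60.8 91. ] P [ 0.4742 -0.2666  0.066 ] move tool cm [ 0.45  1.16 16.44] diam mm [52.3 78.3]
```

View pics/w1.png

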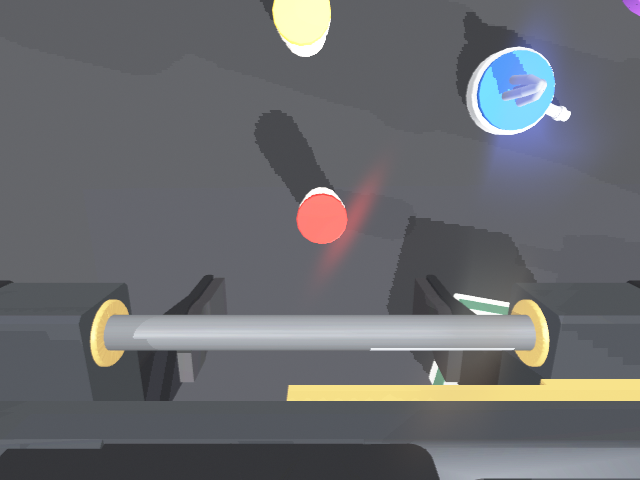

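The red cap is at (322,218) with a red glow beside it that inflated the mask. I'll threshold on brightness instead.

```bash
python3 - <<'E'
from h import *
im=cv2.imread('pics/w1.png')[:,:,::-1].copy();h=cv2.cvtColor(im,cv2.COLOR_RGB2HSV)
print(h[218,322],h[210,360],h[20,300],h[90,490],h[218,345],h[215,350])
E
sed -i 's/masks(im,c,70),300/cv2.morphologyEx(masks(im,c,70,180),cv2.MORPH_OPEN,np.ones((5,5),np.uint8)),300/; s/ray(.wrist.,e\[0\],T)/ray("wrist",e[0],T)/' w.py
python3 w.py red .066 w2
```

```text
[  2 136 255] [177  94 162] [ 30  54 255] [ 97 134 255] [  2 132 255] [177  97 163]
t 2.9 tcp [ 0.4629 -0.2709  0.2305] x [ 0.001  1.    -0.   ] tilt z [-0. -0. -1.] q7 [ 0.97  0.11 -0.53  1.72  0.06  1.33  0.43] f [ 0.1  0.5 -0.4] w 1.0
2018 [297 194  50  50] [321.5 218.5] [50.3 51. ] P [ 0.4652 -0.2689  0.066 ] move tool cm [ 0.2   0.24 16.45] diam mm [43.4 43.9]
```

The red cap measures 44 mm across, as specified, at (0.465,-0.269), which agrees with the top view. I'll descend and grip it.

>>> play_rows([
  [0,0.2,0.25,2.5,0],
  [0,0,0,3,0],
  [0,0,0,3,0],
  [0,0,0,3,0],
  [0,0,0,3,0],
  [0,0,0,2.25,0],
  [0,0,0,1.5,0],
  [0,0,0,0.5,0],
  [0,0,0,0,0],
  [1,0,0,0,0],
  [1,0,0,0,0],
  [1,0,0,0,0],
  [1,0,0,0,0],
  [1,0,0,0,0],
  [1,0,0,0,0],
  [1,0,0,0,0],
], force=40)

```text
time: 4.9
position: [0.4661, -0.2676, 0.043]
tool_rot: [-2.22, -2.222, 0.0]
ft_force: [-0.6, -0.4, 0.4]
grip_width: 0.492
```

>>> play_rows([
  [1,0,0,-1,0],
  [1,0,0,-3,0],
  [1,0,0,-3,0],
  [1,0,0,-3,0],
  [1,0,0,-3,0],
  [1,2.7,2.7,0,0],
  [1,2.7,2.7,0,0],
  [1,2.7,2.7,0,0],
  [1,2.7,2.7,0,0],
  [1,2.7,2.7,0,0],
  [1,2.7,2.7,0,0],
  [1,0,0,0,0],
  [1,0,0,0,0],
  [1,0,0,0,0],
])

```text
time: 6.65
position: [0.6274, -0.107, 0.1732]
tool_rot: [2.222, 2.22, -0.002]
ft_force: [-0.0, -0.7, -0.3]
grip_width: 0.495
```

```bash
python3 w.py red .022 w3
```

```text
t 6.7 tcp [ 0.6274 -0.107   0.1732] x [ 0.001  1.    -0.001] tilt z [-0.    -0.001 -1.   ] q7 [ 0.62  0.39 -0.63  1.54  0.24  1.28 -0.04] f [ 0.8  0.1 -0.6] w 0.497
5810 [276  46  88  94] [319.9  92.8] [88.3 94.4] P [ 0.6284 -0.005   0.022 ] move tool cm [10.22  0.1  15.11] diam mm [71.5 76.4]
3176 [269 275 103  40] [320.  316.7] [ 84.4 103. ] P [ 0.6284 -0.1915  0.022 ] move tool cm [-8.43  0.11 15.13] diam mm [76.5 93.4]
2505 [269 350 102  33] [319.6 342.2] [ 79.9 104.1] P [ 0.628 -0.217  0.022] move tool cm [-10.97   0.07  15.13] diam mm [75.1 97.8]
```

View pics/w3.png

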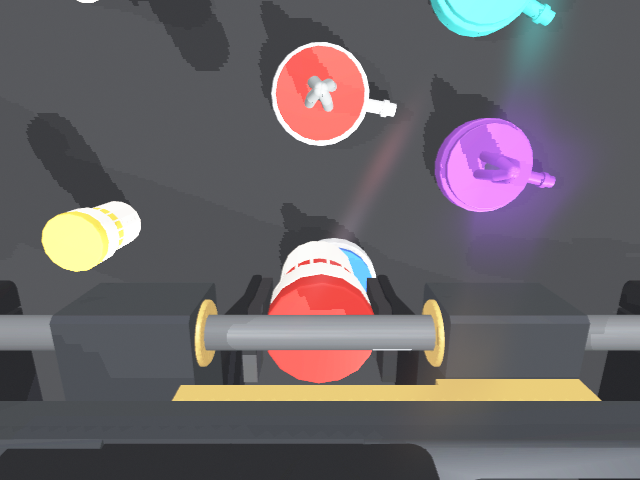

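Red stand at (0.6284,-0.005), which matches the top view to a millimetre. The held cap sits about 0.7 mm back in tool x.

>>> play_rows([
  [1,3,0.1,0,0],
  [1,3,0,0,0],
  [1,3,0,0,0],
  [1,1.3,0,0,0],
  [1,0,0,2,0],
  [1,0,0,3,0],
  [1,0,0,2,0],
  [1,0,0,1,0],
  [1,0,0,0.8,0],
  [1,0,0,0.5,0],
  [1,0,0,0.3,0],
  [1,0,0,0,0],
  [1,0,0,0,0],
])

```text
time: 8.32
position: [0.6292, -0.0027, 0.0773]
tool_rot: [2.22, 2.222, 0.0]
ft_force: [-0.0, -0.9, -1.1]
grip_width: 0.493
```

>>> play_rows([
  [1,-0.1,0,0.3,0],
  [1,0,0,0.3,0],
  [1,0,0,0.3,0],
  [1,0,0,0.3,0],
  [1,0,0,0,0],
  [1,0,0,0,0],
])

```text
time: 9.07
position: [0.6296, -0.0032, 0.066]
tool_rot: [2.219, 2.222, 0.001]
ft_force: [-2.0, -0.7, 4.8]
grip_width: 0.494
```

>>> play_rows([
  [1,0,0,0.2,0],
  [1,0,0,0,0],
  [1,0,0,0,0],
])

```text
time: 9.45
position: [0.6296, -0.0033, 0.0649]
tool_rot: [2.219, 2.221, 0.001]
ft_force: [-3.4, -1.6, 11.2]
grip_width: 0.492
```

>>> play_rows([
  [1,0,0,0.2,0],
  [1,0,0,0,0],
  [1,0,0,0,0],
])

```text
time: 9.82
position: [0.6297, -0.0033, 0.0648]
tool_rot: [2.219, 2.221, 0.0]
ft_force: [-7.7, -1.7, 21.0]
grip_width: 0.494
```

The tool stalled at z=0.0648 with 21 N, so the capsule has reached the disc. I'll release, lift and check.

>>> play_rows([
  [1,0,0,-0.4,0],
  [0,0,0,0,0],
  [0,0,0,0,0],
  [0,0,0,0,0],
  [0,0,0,0,0],
  [0,0,0,-2,0],
  [0,0,0,-3,0],
  [0,0,0,-3,0],
  [0,0,0,-3,0],
  [0,0,0,-3,0],
  [0,-4,-3,0,0],
  [0,-3.4,-5,0,0],
  [0,-3.2,-5,0,0],
  [0,0,-4.9,0,0],
  [0,0,0,0,0],
  [0,0,0,0,0],
  [0,0,0,0,0],
])

```text
time: 11.95
position: [0.4514, -0.109, 0.2057]
tool_rot: [2.218, 2.224, 0.002]
ft_force: [0.2, 0.0, 0.3]
grip_width: 0.999
```

```bash
python3 w.py yellow .066 w4; python3 - <<'E'
from h import *
for n in ['top','scene']:
    im=optics.get_image(n);cv2.imwrite(f'pics/{n}1.png',im[:,:,::-1])
    for a,ce,bb,b in blobs(masks(im,'red',120)):
        e=hullc(b);print(n,a,bb,np.round(e[0],1),np.round(e[1],1),np.round(onz(n,e[0],.088),4))
E
```

```text
t 12.0 tcp [ 0.4514 -0.109   0.2057] x [-0.003  1.     0.   ] tilt z [ 0.001  0.    -1.   ] q7 [ 0.84 -0.05 -0.63  1.91 -0.03  1.27  0.22] f [-0.3 -0.6 -0.8] w 0.996
6197 [288 379 352  22] [502. 391.] [ 24.7 506.2] P [ 0.6183 -0.2612  0.066 ] move tool cm [-15.28  16.63  13.99] diam mm [ 26.5 542.6]
top 633 [316 191  29  32] [330.3 206.8] [28.8 30.8] [ 0.617  -0.0059  0.088 ]
scene 269 [312 221  22  16] [322.5 228.7] [15.3 21.8] [ 0.6298 -0.0077  0.088 ]
scene 242 [308 243  29  19] [321.6 250.7] [22.  29.1] [ 0.6754 -0.0681  0.088 ]
```

View pics/scene1.png

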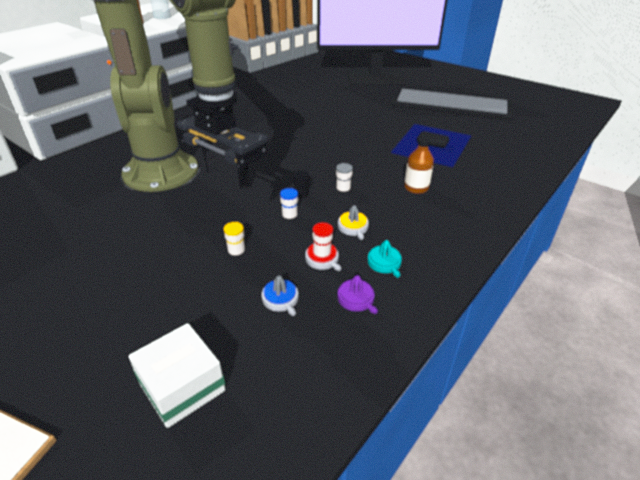

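View pics/w4.png

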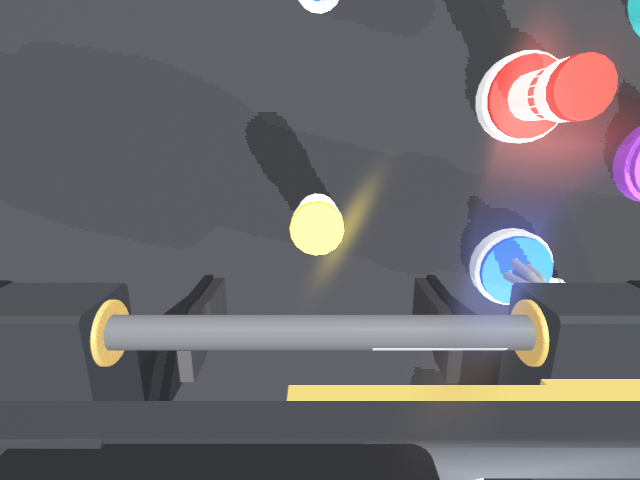

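Red stands upright on its disc: its cap is at (322,229) in the scene view. The yellow cap is at (317,228) in the wrist view but too pale for my mask, so I'll loosen the saturation.

```bash
sed -i 's/masks(im,c,70,180)/masks(im,c,45 if c=="yellow" else 70,215 if c=="yellow" else 180)/' w.py; python3 w.py yellow .066 w5
python3 - <<'E'
from h import *
# red cap in w5: top face height from size/position
T=toolT();im=cv2.imread('pics/w5.png')[:,:,::-1].copy()
for uv in [(583,87)]:
    for z in (.088,.098): print(z,onz('wrist',uv,z,T))
E
```

```text
t 12.15 tcp [ 0.4508 -0.109   0.205 ] x [-0.002  1.     0.001] tilt z [-0.     0.001 -1.   ] q7 [ 0.84 -0.05 -0.63  1.91 -0.03  1.27  0.22] f [ 0.2 -0.3 -0.4] w 1.002
2340 [291 202  54  54] [317.6 228.1] [54.2 54.9] P [ 0.4499 -0.109   0.066 ] move tool cm [-1.00e-02 -8.00e-02  1.39e+01] diam mm [43.2 43.7]
323 [ 91 311  12  52] [ 98.5 337. ] [15.5 51.7] P [ 0.2603 -0.2065  0.066 ] move tool cm [ -9.72 -19.07  13.89] diam mm [15.9 53.1]
6197 [288 379 352  22] [502. 391.] [ 24.7 506.2] P [ 0.6168 -0.2604  0.066 ] move tool cm [-15.19  16.57  13.88] diam mm [ 26.4 540.6]
0.088 [ 0.62700615 -0.00615404  0.088     ]
0.098 [ 0.62051449 -0.00725699  0.098     ]
```

Read at cap height 88 mm, red is at (0.627,-0.006), which fits a seated capsule. The yellow cap measures 43.5 mm across at (0.450,-0.109). Grip it and carry it to just short of its stand.

>>> play_rows([
  [0,0,-0.1,3,0],
  [0,0,0,3,0],
  [0,0,0,3,0],
  [0,0,0,3,0],
  [0,0,0,2.5,0],
  [0,0,0,1.2,0],
  [0,0,0,0.5,0],
  [0,0,0,0,0],
  [0,0,0,0,0],
  [1,0,0,0,0],
  [1,0,0,0,0],
  [1,0,0,0,0],
  [1,0,0,0,0],
  [1,0,0,0,0],
  [1,0,0,0,0],
  [1,0,0,0,0],
], force=40)

```text
time: 14.15
position: [0.449, -0.1096, 0.043]
tool_rot: [2.22, 2.223, -0.0]
ft_force: [0.3, 1.0, 0.3]
grip_width: 0.493
```

>>> play_rows([
  [1,0,0,-1,0],
  [1,0,0,-3,0],
  [1,0,0,-3,0],
  [1,0,0,-3,0],
  [1,0,0,-4,0],
  [1,2.5,2.7,0,0],
  [1,2.5,2.7,0,0],
  [1,2.5,2.7,0,0],
  [1,2.5,2.7,0,0],
  [1,2.5,2.7,0,0],
  [1,2.5,2.7,0,0],
  [1,0,0,0,0],
  [1,0,0,0,0],
  [1,0,0,0,0],
])

```text
time: 15.9
position: [0.6103, 0.0391, 0.1832]
tool_rot: [2.222, 2.22, -0.002]
ft_force: [-0.3, -0.1, -0.6]
grip_width: 0.494
```

```bash
python3 w.py yellow .022 w6
```

```text
t 15.95 tcp [0.6103 0.0391 0.1832] x [ 0.001  1.    -0.001] tilt z [-0.    -0.001 -1.   ] q7 [ 0.51  0.36 -0.77  1.59  0.26  1.29 -0.3 ] f [-0.8 -0.6 -0.4] w 0.495
5548 [277  45  87  93] [320.1  91.1] [86.3 92.3] P [0.6115 0.1432 0.022 ] move tool cm [10.43  0.11 16.11] diam mm [72.1 77.1]
3189 [267 271 104  44] [317.5 306. ] [65.5 98.8] P [ 0.6091 -0.0399  0.022 ] move tool cm [-7.88 -0.11 16.13] diam mm [60.6 91.3]
2073 [272 350  96  29] [319.4 342.9] [70.4 98.2] P [ 0.6108 -0.0777  0.022 ] move tool cm [-11.66   0.06  16.14] diam mm [68.4 95.4]
```

View pics/w6.png

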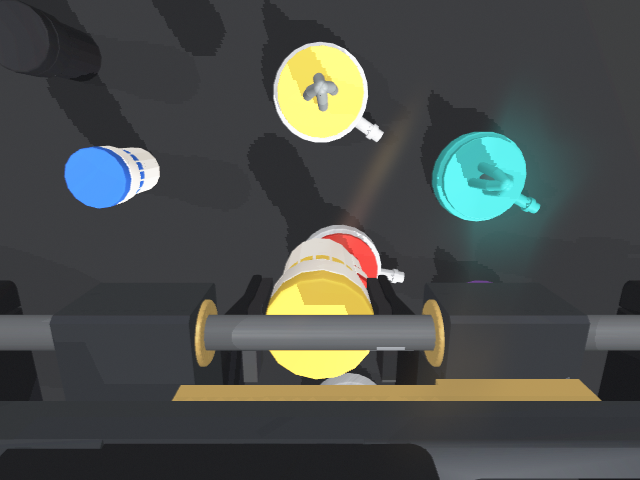

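The yellow stand is at (320,91), i.e. (0.6115,0.143), agreeing with the top view. The held cap is about 1 mm forward.

>>> play_rows([
  [1,3,0.1,0,0],
  [1,3,0,0,0],
  [1,3,0,0,0],
  [1,1.3,0,0,0],
  [1,0,0,2,0],
  [1,0,0,3,0],
  [1,0,0,3,0],
  [1,0,0,1,0],
  [1,0,0,0.8,0],
  [1,0,0,0.5,0],
  [1,0,0,0.3,0],
  [1,0,0,0,0],
  [1,0,0,0,0],
])

```text
time: 17.58
position: [0.6115, 0.1434, 0.077]
tool_rot: [-2.22, -2.223, 0.001]
ft_force: [-1.6, -0.4, -1.2]
grip_width: 0.494
```

>>> play_rows([
  [1,0,0,0.3,0],
  [1,0,0,0.3,0],
  [1,0,0,0.3,0],
  [1,0,0,0.3,0],
  [1,0,0,0.1,0],
  [1,0,0,0,0],
  [1,0,0,0,0],
])

```text
time: 18.45
position: [0.6117, 0.144, 0.0654]
tool_rot: [2.22, 2.223, -0.0]
ft_force: [-4.8, -0.8, 9.8]
grip_width: 0.497
```

>>> play_rows([
  [1,0,0,0.2,0],
  [1,0,0,0,0],
  [1,0,0,0,0],
])

```text
time: 18.82
position: [0.6119, 0.1434, 0.0649]
tool_rot: [2.219, 2.221, -0.002]
ft_force: [-8.2, -3.6, 18.7]
grip_width: 0.489
```

>>> play_rows([
  [1,0,0,0.2,0],
  [1,0,0,0,0],
  [1,0,0,0,0],
])

```text
time: 19.2
position: [0.612, 0.1434, 0.0648]
tool_rot: [2.219, 2.22, -0.003]
ft_force: [-11.5, -5.6, 29.3]
grip_width: 0.49
```

>>> play_rows([
  [1,0,0,-0.5,0],
  [0,0,0,0,0],
  [0,0,0,0,0],
  [0,0,0,0,0],
  [0,0,0,0,0],
  [0,0,0,-2,0],
  [0,0,0,-3,0],
  [0,0,0,-3,0],
  [0,0,0,-3,0],
  [0,0,0,-3,0],
  [0,-1.3,-4,0,0],
  [0,-2,-4,0,0],
  [0,-2,-4,0,0],
  [0,-1,-4.1,0,0],
  [0,0,0,0,0],
  [0,0,0,0,0],
  [0,0,0,0,0],
])

```text
time: 21.32
position: [0.4518, 0.0811, 0.2055]
tool_rot: [-2.219, -2.224, -0.002]
ft_force: [0.2, 0.7, -0.3]
grip_width: 1.0
```

```bash
python3 w.py blue .066 w7
```

```text
t 21.38 tcp [0.4518 0.0811 0.2055] x [-0.002  1.     0.001] tilt z [ 0.001  0.001 -1.   ] q7 [ 0.64 -0.06 -0.83  1.91 -0.05  1.27 -0.17] f [-0.3  0.5 -0.1] w 0.999
```

View pics/w7.png

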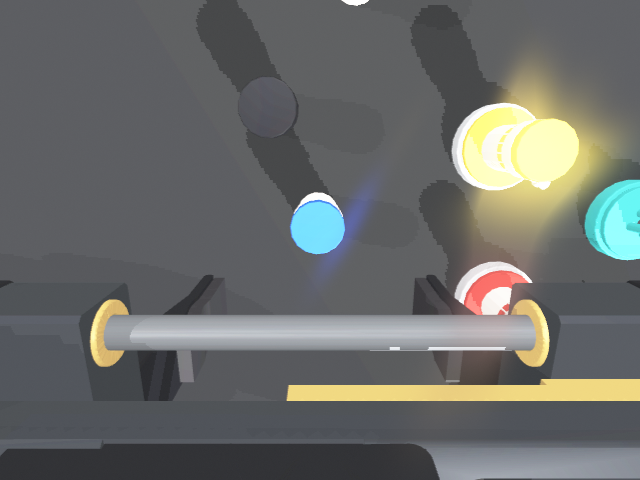

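The blue cap is at (318,227), and overexposure shifts its hue. Black is well clear of the finger line. Yellow stands on its disc.

```bash
sed -i "s/(105,125)/(92,125)/" h.py; python3 w.py blue .066 w8
python3 - <<'E'
from h import *
T=toolT()
print(onz('wrist',(546,150),.088,T),onz('wrist',(268,107),.066,T))
E
```

```text
t 21.43 tcp [0.4516 0.0811 0.2052] x [-0.002  1.     0.001] tilt z [ 0.     0.001 -1.   ] q7 [ 0.64 -0.06 -0.83  1.91 -0.05  1.27 -0.17] f [-0.1  0.1  0. ] w 0.997
2340 [291 200  55  54] [317.6 226.9] [54.2 54.9] P [0.4508 0.0821 0.066 ] move tool cm [ 0.08 -0.09 13.92] diam mm [43.2 43.7]
[0.60992074 0.14303649 0.088     ] [0.41415484 0.17246567 0.066     ]
```

>>> play_rows([
  [0,0.1,-0.1,3,0],
  [0,0,0,3,0],
  [0,0,0,3,0],
  [0,0,0,3,0],
  [0,0,0,2.5,0],
  [0,0,0,1.2,0],
  [0,0,0,0.5,0],
  [0,0,0,0,0],
  [0,0,0,0,0],
  [1,0,0,0,0],
  [1,0,0,0,0],
  [1,0,0,0,0],
  [1,0,0,0,0],
  [1,0,0,0,0],
  [1,0,0,0,0],
  [1,0,0,0,0],
], force=40)

```text
time: 23.42
position: [0.4498, 0.0814, 0.043]
tool_rot: [2.22, 2.223, -0.0]
ft_force: [0.9, -0.3, -0.2]
grip_width: 0.495
```

>>> play_rows([
  [1,0,0,-1,0],
  [1,0,0,-3,0],
  [1,0,0,-3,0],
  [1,0,0,-3,0],
  [1,0,0,-4,0],
  [1,-3.4,1.9,0,0],
  [1,-3.4,1.9,0,0],
  [1,-3.4,1.9,0,0],
  [1,-3.4,1.9,0,0],
  [1,-3.4,1.9,0,0],
  [1,-3.4,1.9,0,0],
  [1,-3.4,1.9,0,0],
  [1,-3.4,1.9,0,0],
  [1,-3.4,1.9,0,0],
  [1,-3.4,1.9,0,0],
  [1,0,0,0,0],
  [1,0,0,0,0],
  [1,0,0,0,0],
])

```text
time: 25.68
position: [0.6401, -0.2567, 0.1836]
tool_rot: [-2.218, -2.225, -0.001]
ft_force: [-0.6, 0.2, -0.1]
grip_width: 0.494
```

```bash
python3 w.py blue .022 w9
```

```text
t 25.73 tcp [ 0.6401 -0.2567  0.1836] x [-0.003  1.     0.   ] tilt z [ 0.  0. -1.] q7 [ 0.78  0.5  -0.62  1.38  0.29  1.35  0.16] f [-0.2  1.1 -0.8] w 0.495
5327 [277  58  84  90] [318.6 102.7] [84.5 90.2] P [ 0.6398 -0.1609  0.022 ] move tool cm [ 9.58 -0.   16.16] diam mm [70.6 75.3]
3691 [267 270 106  45] [319.4 316.2] [ 93.2 105.9] P [ 0.641  -0.3458  0.022 ] move tool cm [-8.91  0.06 16.15] diam mm [87.3 99.2]
1970 [273 350  94  28] [319.4 346.9] [60.1 94.6] P [ 0.6411 -0.3776  0.022 ] move tool cm [-12.09   0.06  16.15] diam mm [58.8 92.5]
```

View pics/w9.png

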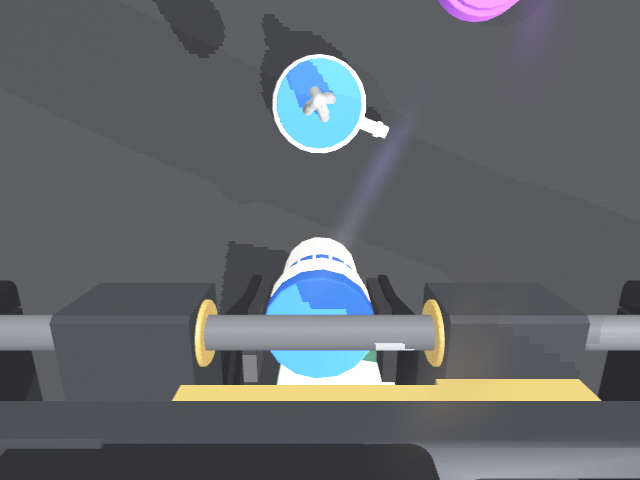

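The blue stand is at (319,103), i.e. (0.640,-0.161), agreeing with the top view. The held cap is about 1.3 mm forward.

>>> play_rows([
  [1,3,0,0,0],
  [1,3,0,0,0],
  [1,2.5,0,0,0],
  [1,0.95,0,0,0],
  [1,0,0,2,0],
  [1,0,0,3,0],
  [1,0,0,3,0],
  [1,0,0,1,0],
  [1,0,0,0.8,0],
  [1,0,0,0.5,0],
  [1,0,0,0.3,0],
  [1,0,0,0,0],
  [1,0,0,0,0],
])

```text
time: 27.35
position: [0.6399, -0.1636, 0.0771]
tool_rot: [-2.22, -2.223, 0.0]
ft_force: [-1.9, 2.2, -0.6]
grip_width: 0.496
```

>>> play_rows([
  [1,0,0,0.3,0],
  [1,0,0,0.3,0],
  [1,0,0,0.3,0],
  [1,0,0,0.3,0],
  [1,0,0,0.1,0],
  [1,0,0,0.1,0],
  [1,0,0,0,0],
  [1,0,0,0,0],
])

```text
time: 28.35
position: [0.6402, -0.1635, 0.0653]
tool_rot: [2.22, 2.222, -0.001]
ft_force: [-6.4, 3.5, 13.9]
grip_width: 0.494
```

>>> play_rows([
  [1,0,0,0.2,0],
  [1,0,0,0,0],
  [1,0,0,0,0],
])

```text
time: 28.72
position: [0.6403, -0.1628, 0.065]
tool_rot: [2.22, 2.223, -0.0]
ft_force: [-9.6, 5.7, 23.3]
grip_width: 0.497
```

The tool stalled at z=0.065 with 23 N, so blue is seated too. I'll release, back off clear of everything and check all three.

>>> play_rows([
  [1,0,0,-0.4,0],
  [0,0,0,0,0],
  [0,0,0,0,0],
  [0,0,0,0,0],
  [0,0,0,0,0],
  [0,0,0,-2,0],
  [0,0,0,-3,0],
  [0,0,0,-3,0],
  [0,0,0,-3,0],
  [0,0,0,-4,0],
  [0,-2,-4,0,0],
  [0,-3,-4,0,0],
  [0,-3,-4,0,0],
  [0,-2,-4,0,0],
  [0,0,0,0,0],
  [0,0,0,0,0],
  [0,0,0,0,0],
])

```text
time: 30.85
position: [0.4816, -0.2628, 0.2157]
tool_rot: [2.217, 2.225, 0.001]
ft_force: [-0.5, 1.3, -0.1]
grip_width: 1.005
```

```bash
python3 - <<'E'
from h import *
from scipy.optimize import least_squares
ims={n:optics.get_image(n) for n in ['top','scene']}
for n in ims: cv2.imwrite(f'pics/{n}2.png',ims[n][:,:,::-1])
exp={'blue':(.640,-.161),'yellow':(.611,.143),'red':(.628,-.005)}
def proj(n,p):
    c=optics.calibration(n);q=np.linalg.inv(c['pose'])@[*p,1];u=np.array(c['K'])@q[:3];return u[:2]/u[2]
for c,(x,y) in exp.items():
    for n in ims:
        print(c,n,'expected cap px seated',np.round(proj(n,(x,y,.088)),1),'at +10mm',np.round(proj(n,(x,y,.098)),1))
        for a,ce,bb,b in blobs(masks(ims[n],c,80),60):
            e=hullc(b)
            if np.linalg.norm(np.array(e[0])-proj(n,(x,y,.088)))<30: print('   ',a,bb,np.round(e[0],1),np.round(e[1],1))
t=ims['top'][150:260,220:440]; s=ims['scene'][170:330,220:440]
cv2.imwrite('pics/crop2.png',np.vstack([cv2.resize(t,(700,350),interpolation=2),cv2.resize(s,(330,240),interpolation=2) if 0 else cv2.resize(s[:75],(700,239),interpolation=2)])[:,:,::-1])
cv2.imwrite('pics/crop3.png',cv2.resize(s,(770,560),interpolation=2)[:,:,::-1])
E
```

```text
blue top expected cap px seated [403.7 196.9] at +10mm [404.2 196. ]
    681 [386 187  30  31] [400.8 202.1] [29.7 32.2]
blue scene expected cap px seated [278.8 266.6] at +10mm [278.6 262.8]
    365 [265 259  25  19] [277.1 268.1] [18.5 24.6]
    396 [263 280  34  24] [279.2 290.7] [26.  33.5]
yellow top expected cap px seated [259.9 208.9] at +10mm [259.3 208.1]
    660 [249 199  30  31] [263.2 213.7] [29.4 31.3]
yellow scene expected cap px seated [355.1 196.8] at +10mm [355.3 193.3]
    219 [345 191  20  14] [354.5 197.8] [13.7 19.8]
    232 [339 212  29  17] [353. 219.] [19.5 27.9]
red top expected cap px seated [329.9 201.7] at +10mm [329.8 200.8]
    669 [316 191  30  32] [330.1 206.8] [29.5 31.1]
red scene expected cap px seated [322.7 227.9] at +10mm [322.7 224.2]
    285 [312 221  22  17] [322.5 229. ] [16. 22.]
    329 [307 241  30  22] [321.5 250.7] [22.9 30.1]
```

View pics/crop3.png

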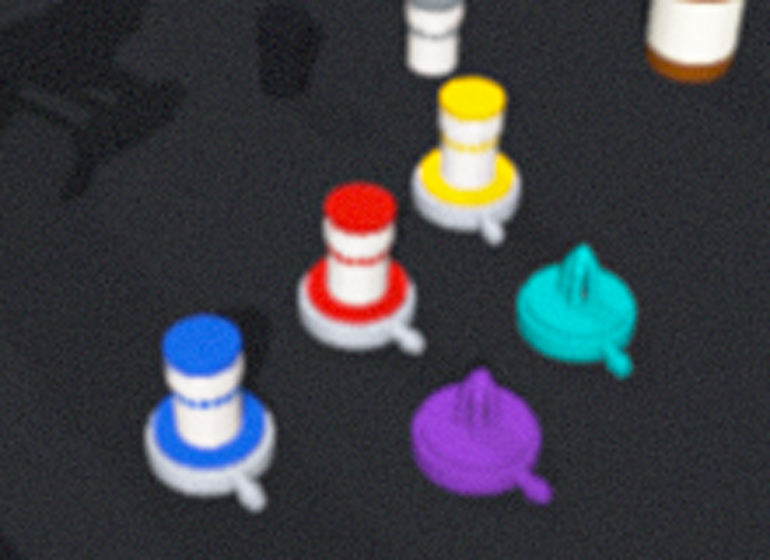

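View pics/top2.png

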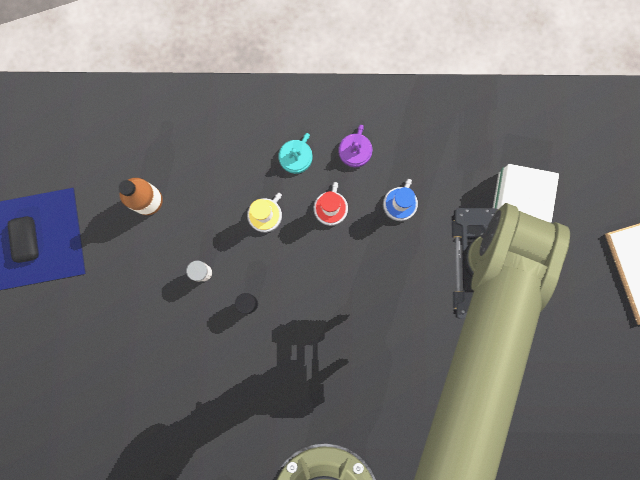

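All three caps fall within 2 px of where a seated cap should appear, while one 10 mm proud would be about 4 px higher. The other objects haven't moved. Blue is 1.7 px to the side, so I'll take one wrist look.

>>> play_rows([
  [0,1,4,0,0],
  [0,1,4,-1,0],
  [0,0,4,-1,0],
  [0,0,4,-1,0],
  [0,0,0,0,0],
  [0,0,0,0,0],
  [0,0,0,0,0],
])

```text
time: 31.82
position: [0.6391, -0.2442, 0.2449]
tool_rot: [-2.221, -2.222, 0.002]
ft_force: [-0.4, 0.6, -0.4]
grip_width: 0.999
```

```bash
python3 w.py blue .088 w10
```

```text
t 31.88 tcp [ 0.6391 -0.2442  0.2449] x [-0.     1.    -0.001] tilt z [-0.001 -0.001 -1.   ] q7 [ 0.78  0.46 -0.65  1.31  0.27  1.45  0.15] f [-0.3 -0.6  0.5] w 0.993
4037 [285  86  70  73] [319.8 121.6] [69.9 73.5] P [ 0.6398 -0.1628  0.088 ] move tool cm [ 8.15  0.09 15.69] diam mm [57.4 60.3]
```

View pics/w10.png

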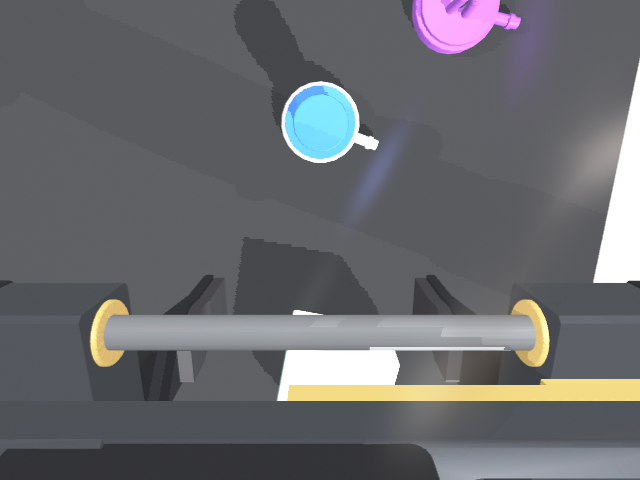

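The wrist view, nearly straight above, shows the blue cap (320,123) concentric with its disc (320,122). It is centred and upright, so I'll hand in.

```bash
python3 -c "
from bench import ticket;print(ticket.close_job())"
```

```text
the job is handed in; nothing more can be done
None
```

I pushed the red, yellow and blue capsules home on the stands of their own colour, released them, and handed the job in at about 32 s of the 96 s allowed. Closing the job gives no verdict, so these are my own checks:

- **Seating:** each push stalled at a tool height of about 0.065 m, where the underside meets the disc, with 21–29 N at the wrist. After release, the caps appeared in the scene view within 2 px of the seated position; a cap 10 mm too high would be about 4 px off.
- **Centring:** the wrist view put the red and yellow caps within about 2 mm of their stand centres. The blue cap was 1.7 px to the side in the scene view. A wrist look from nearly straight above showed it concentric with its disc, to about 1 px.
- **Bystanders:** by eye, the bottle and grey capsule look unmoved in the last top view. The tissue box was partly hidden by the arm there, but its visible part was in place. I did not measure any of the three.
- **Disagreement:** the top camera could not confirm cap height, because each cap merges with its own disc in that view. Seating therefore rests on the scene and wrist views and the stall height.

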